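Set and lock the telescopic probe on the pneumatic cylinder demonstrator

TASK

Take the orange grip on top of the telescopic probe, twist it counter-clockwise (seen from above) to unlock it, and slide the probe down until its sprung rubber foot presses gently on the red plate of the cylinder's rod, with about 9 N and never more than 20 N. Keeping it pressed, twist the grip clockwise all the way back to lock it, and let go, so that the foot goes on pressing by itself with about 9 N. Leave the loose things around the rig where they are.

Things in the scene. Friction and masses are not known exactly. Their poses are not given: they have to be found in the camera images.
- rig: Fixed rig: wooden plinth 200 x 270 x 18 mm with an aluminium portal (posts 30 mm square at y = +-105 mm; crossbeam along y, 40 mm wide, top 185 mm above the table). Origin: centre of the plinth's underside, z up; the probe's vertical axis goes through it. Terminal modules on the plinth at its +x edge reach 75 mm above the table.
- collar_top (a point): Centre of the top of the black guide collar in the middle of the crossbeam, 44 mm across, 195 mm above the table. On its top a red dot towards the rig's +x marks locked, a green dot unlocked.
- cylinder: Pneumatic cylinder, 56 x 56 x 48 mm, fixed upright on the plinth under the probe; origin: centre of its underside, 18 mm above the table. Its rod ends in a red plate, 44 mm across, under the probe's foot. How far the rod is out differs every time and is not measured: the plate's upper face lies 78 to 113 mm above the table. It does not give way in this job.
- telescope: Telescopic probe (190 g): steel tube 23 mm across, slides vertically in the collar. Origin: on its axis at the middle of the orange grip, 290 mm above the table at the top of its 80 mm travel; starts 0 to 8 mm lower. Its x, y follow the rig. Foot tip, unloaded: 155 mm below the origin. Foot spring 2 N/mm, 11 mm stroke. Unlocked it slides with 2 N friction, about its own weight; locked it holds 20 N.
- grip_mid (a point): Middle of the orange grip, a flat bar 60 x 18 x 40 mm (along its own x, y, z) with a white band near its +x end, clear on all sides. The point turns with the grip: its x axis lies along the bar. Pinch the bar across its 18 mm.
- twist (a joint): Angle of the grip, rad: 0 = fully locked (stop; x axis and white band along the rig's +x, at the red dot), growing counter-clockwise seen from above to 1.2 = fully unlocked (stop). The clamp lets go above about 0.55; turning in or out of lock takes about 0.3 N m. It stays where it is left. It starts locked, at 0 to 0.1.
- screwdriver: Loose yellow-handled screwdriver, about 160 mm, lying across the plinth on its -x side. Bystander. Origin at the underside of its middle.
- manifold: Loose aluminium valve manifold block 40 x 60 x 30 mm with a brass and a blue fitting on top (42 mm high in all), beside the rig. Bystander. Origin: centre of its underside.
- module: Loose white power supply module 50 x 80 x 45 mm, beside the rig. Bystander. Origin: centre of its underside.

How it is judged:
On the way, in this order (a step that is already met when the one before it is completed fails the run):
1. the grip is twisted out of lock (beyond 0.8 rad) (value of joint twist above 0.8 rad), for 0.1 s.
2. still unlocked (beyond 0.6 rad), the probe is slid down until its foot presses on the rod's plate with more than 3 N (value of joint twist above 0.6 rad and contact force between telescope and cylinder above 3 N), for 0.1 s.
At the end, for the whole second after the job is handed in: The grip is back in lock (below 0.2 rad), the probe is at rest with its foot pressing on the rod's plate with 5 to 13 N, and the three loose bystanders are within 30 mm of where they were (value of joint twist below 0.2 rad and contact force between telescope and cylinder between 5 and 13 N and linear speed of telescope below 0.005 m/s and distance of each of screwdriver, manifold, module from where it was at the start of the episode below 0.03 m); the robot touches nothing.
It fails at once if the foot presses on the rod's plate with more than 20 N (contact force between telescope and cylinder above 20 N).
It fails at once if the screwdriver is moved by more than 30 mm (distance of screwdriver from where it was at the start of the episode above 0.03 m).
It fails at once if the manifold is moved by more than 30 mm (distance of manifold from where it was at the start of the episode above 0.03 m).
It fails at once if the module is moved by more than 30 mm (distance of module from where it was at the start of the episode above 0.03 m).
It also fails if it takes over 61 s, if anything falls off the work surface, if the arm or the gripper's body presses on something with over 40 N, if the wrist force passes 120 N, or if a joint passes its speed limit or range.

ROBOT

A 7-joint arm with a two-finger parallel gripper is mounted at the origin on the work surface. World frame = base frame: x ahead of the robot, y to its left, z up, the work surface at z = 0. Lengths are in m, angles in rad, forces in N, time in s.
With the tool pointing down it reaches from about 0.35 to 0.9 m from the base axis. Payload 8.1 kg.
Tool frame: the origin (TCP) lies at the centre of the arm's flange, where the gripper is bolted on; the fingertips stand 178 mm ahead of it and the grasp point (between the pads) lies 159 mm ahead of it; z points along the fingers, y is the direction in which the jaws open and shut (so a half turn about z gives the same grasp; the last joint's range is limited). The gripper opens to 92 mm and grips with 3 to 60 N. Pads are 19 mm wide; open, the fingers measure 130 mm over their backs; the gripper's body (75 mm by 190 mm) begins 47 mm behind the grasp point.
Start: joints at [1.145, 0.434, 0.025, 1.573, -0.012, 1.134, -0.075], TCP at [0.198, -0.593, 0.405] pointing down, gripper open.
Joint ranges: [-2.62, 2.62], [-0.44, 2.09], [-1.27, 1.32], [0.08, 2.57], [-1.32, 4.46], [0.12, 2], [-2.74, 2.74]. Speed limits (rad/s): [2.22, 2.22, 3.01, 3.01, 3.14, 3.14, 3.14].

INTERFACE

Orientations are given as a rotation vector (axis times angle).
In Python, from cell import arm gives the robot as it stands. The module is installed in compiled form; this text tells all that it offers.
- The arm moves only by the tool move_arm, never from a script. Its argument "steps" is a list of rows, each a list of 4 numbers: the shift along the tool's x, y, z in mm, then the turn about the tool's z in rad. In form: [[x, y, z, twist], ...]. A call has 1 to 20 rows; each row is the pose to reach, as a shift and turn from the pose commanded when the call began, along the tool's axes at that moment; what a row does not reach only later rows make up. A row lasts 1/8 s, in which the tool goes at most 62.5 mm and 10.7 degrees, less where a joint would pass 70% of its speed; a pose out of reach is approached as far as the arm can. A call with a gripper value outside its range is refused whole. "grip" is the finger opening in mm, from 0 to 91.8, set as the call begins (left out, the last holds). The fingers move at their own pace and stop on an object; "grip_force" is the grip in N (left out, the last holds). Time passes only in rows, so rows that repeat a pose let the fingers close. It gives the time, the measured TCP pose, the force and the opening at its end, in the units of the state.
- arm.observe(): the state, without advancing time (a new reading comes with each control period).
- arm.get_image(name): name is "side" or "top" or "wrist"; returns the picture (384x512x3 uint8, red, green, blue); there is no depth.
- arm.camera_info(name): a dict with "mtx" (3x3 intrinsics, pixels), "dist_coeffs" ([k1, k2, p1, p2, k3] as OpenCV has them; the pictures are not rectified), "pose" (4x4, takes a point from camera to world coordinates); the wrist camera has in their place "T_tool_cam" (4x4, takes a point from camera to tool coordinates, whose origin is the TCP and whose axes are the flange's). Camera axes: x right, y down, z forward; pixel columns grow to the right and rows downward; lengths in m; the calibration is good to about 2 mm. A picture is of the moment at which its call begins: read the wrist's pose just before it. camera_info takes no time and is no camera call.
- arm.sign_off(): hands the job in, once; it reports no verdict.
The state is a dict: "clock": time; "joints": joint angles; "dq": joint speeds; "joint_efforts": joint torques, N m; "position": TCP position; "ee_rot": TCP orientation; "force": force on the tool from outside, world axes, zero at the start; "ft_torque": the same for the moment, N m; "width": opening from 0.0 (shut) to 1.0 (fully open).
Only numpy, scipy, OpenCV 4.12 (cv2) and the standard library are available. Lean on these libraries where they do the work, as an engineer would, in place of code of your own. Each camera call takes 0.05 s, during which the arm holds its last target.

## Working session

There is one attempt and no reset: what is moved stays moved. The work goes in short steps, Python scripts to look and compute and a tool call to move; the robot and the scene stay as the last step left them, time stands still between calls to the robot, and variables do not carry over. Pictures are saved under pics/ and viewed, and the job is handed in when it is done.

Besides the shell and the picture viewer there is one more tool, called after "Emit:" by a JSON object that holds its "method" and its "body", one argument or row to a line. move_arm: Moves the arm, as the interface text tells. Its arguments: {"type":"object","properties":{"steps":{"type":"array"},"grip":{"type":"number"},"grip_force":{"type":"number"}},"required":["steps"]}

```bash
mkdir -p pics; python3 - <<'E'
from cell import arm
import cv2,json
s=arm.observe(); print(s)
for n in ("side","top","wrist"):
    im=arm.get_image(n); cv2.imwrite(f"pics/{n}0.png",im[:,:,::-1])
    print(n,arm.camera_info(n))
E
```

```text
{'clock': 0.0, 'joints': array([ 1.14542688,  0.43522955,  0.02502111,  1.57409361, -0.01156214,
        1.1340045 , -0.07511047]), 'dq': array([-0.00100082, -0.00129851, -0.00020799, -0.00285678,  0.00050872,
        0.0003031 , -0.00092371]), 'joint_efforts': array([-4.61784748e-04, -6.67851019e+01,  9.84665640e-01, -3.14455247e+01,
       -6.06132718e-02,  4.28939809e-02,  2.01978150e-04]), 'position': array([ 0.19811377, -0.59252723,  0.40394259]), 'ee_rot': array([-3.09929052e+00, -5.04394668e-01,  7.06107016e-04]), 'force': array([-0.07069663,  0.23654518,  0.10636518]), 'ft_torque': array([ 0.05023729, -0.06108472, -0.00590876]), 'width': 0.9980037586711824}
side {'mtx': array([[436.53126696,   0.        , 253.63681099],
       [  0.        , 436.53126696, 191.69843768],
       [  0.        ,   0.        ,   1.        ]]), 'dist_coeffs': array([0.03514547, 0.        , 0.        , 0.        , 0.        ]), 'pose': array([[-0.88601473, -0.2798033 ,  0.36971341,  0.19225427],
       [-0.46347305,  0.5120072 , -0.72321598,  0.81328093],
       [ 0.01306229, -0.81213222, -0.5833272
[... 599 characters left out ...]
       [ 0.00000000e+00,  0.00000000e+00,  0.00000000e+00,
         1.00000000e+00]])}
wrist {'mtx': array([[292.45349169,   0.        , 250.52000032],
       [  0.        , 292.45349169, 188.78076084],
       [  0.        ,   0.        ,   1.        ]]), 'dist_coeffs': array([-0.03273735,  0.        ,  0.        ,  0.        ,  0.        ]), 'T_tool_cam': array([[ 2.49438159e-04, -9.68874203e-01, -2.47553462e-01,
         6.53870856e-02],
       [ 9.99999696e-01,  4.24545837e-04, -6.53973592e-04,
         3.75940931e-04],
       [ 7.38715935e-04, -2.47553223e-01,  9.68874014e-01,
         2.02322227e-02],
       [ 0.00000000e+00,  0.00000000e+00,  0.00000000e+00,
         1.00000000e+00]])}
```

View pics/side0.png

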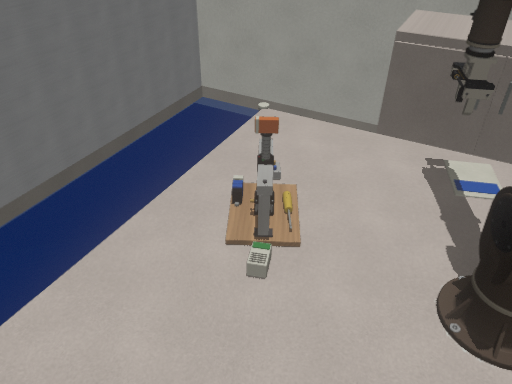

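View pics/top0.png

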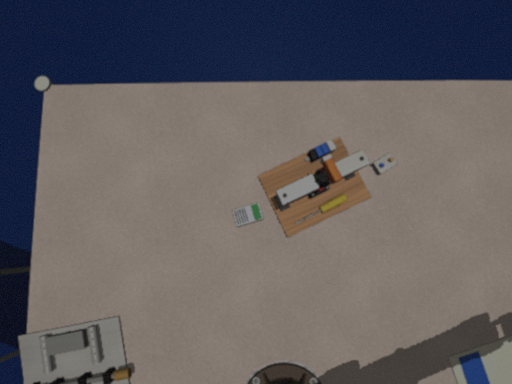

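The side view shows the orange grip at about (268,125). The top view shows it at about (333,170), with the plinth around (315,187), the module at (247,215) and the manifold at (385,164). Next I measure these.

```bash
cat > h.py <<'E'
import cv2,numpy as np
from cell import arm
def ray(n,uv,pose=None):
    c=arm.camera_info(n); P=c['pose'] if pose is None else pose
    p=cv2.undistortPoints(np.array(uv,float).reshape(-1,1,2),c['mtx'],c['dist_coeffs']).reshape(-1,2)
    d=np.c_[p,np.ones(len(p))]@P[:3,:3].T
    return P[:3,3],d/np.linalg.norm(d,axis=1)[:,None]
def onz(n,uv,z,pose=None):
    o,d=ray(n,uv,pose); return o+d*((z-o[2])/d[:,2])[:,None]
def tri(r1,r2):
    (o1,d1),(o2,d2)=r1,r2; d1=d1[0];d2=d2[0]
    t=np.linalg.lstsq(np.c_[d1,-d2],o2-o1,rcond=None)[0]
    a,b=o1+t[0]*d1,o2+t[1]*d2
    return (a+b)/2,np.linalg.norm(a-b)
def wpose():
    from scipy.spatial.transform import Rotation as R
    s=arm.observe(); T=np.eye(4);T[:3,:3]=R.from_rotvec(s['ee_rot']).as_matrix();T[:3,3]=s['position']
    return T@arm.camera_info('wrist')['T_tool_cam'],T
def mask(im,h0,h1,s0,v0):
    h=cv2.cvtColor(im,cv2.COLOR_RGB2HSV); return cv2.inRange(h,(h0,s0,v0),(h1,255,255))
def blobs(m,amin=20):
    n,l,st,c=cv2.connectedComponentsWithStats(m)
    return [(st[i].tolist(),c[i].round(1).tolist(),cv2.minAreaRect(np.argwhere(l==i)[:,::-1].astype(np.float32))) for i in range(1,n) if st[i,4]>=amin]
E
python3 - <<'E'
from h import *
for n in('side','top'):
    im=cv2.imread(f'pics/{n}0.png')[:,:,::-1].copy()
    print(n,'orange',*blobs(mask(im,3,12,150,100)),sep='\n ')
    x,y=((235,95),(290,140))[n=='top']
    crop=im[y-0:y+150 if n=='side' else y+100, x-15:x+100]
    cv2.imwrite(f'pics/{n}c.png',cv2.resize(crop[:,:,::-1],None,fx=5,fy=5,interpolation=cv2.INTER_CUBIC)[:600])
    h=cv2.cvtColor(im,cv2.COLOR_RGB2HSV)
    print(h[170,333] if n=='top' else h[125,268])
im=cv2.imread('pics/top0.png')
cv2.imwrite('pics/topc2.png',cv2.resize(im[125:245,225:405],None,fx=4.4,fy=4.4,interpolation=cv2.INTER_CUBIC))
E
```

```text
side
 orange
 ([260, 117, 18, 4, 51], [267.9, 118.7], ((268.5, 118.5), (3.0, 17.0), 90.0))
[ 10 143 116]
top
 orange
[ 14 164 138]
```

View pics/topc2.png

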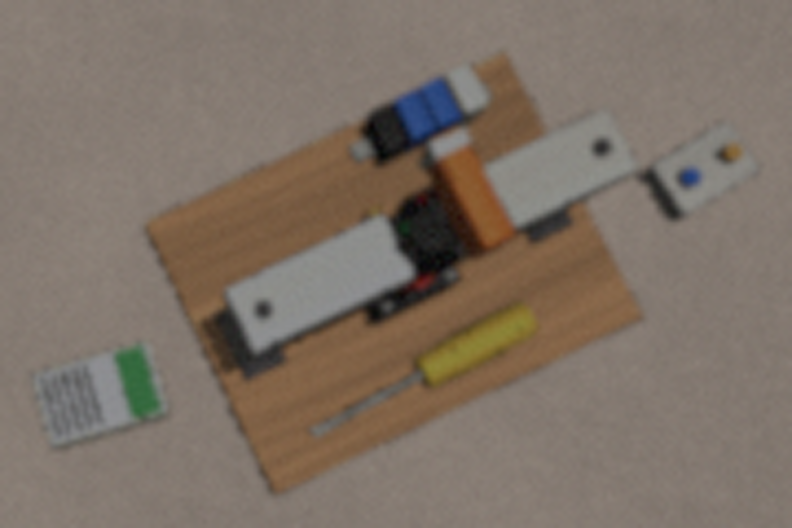

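View pics/sidec.png

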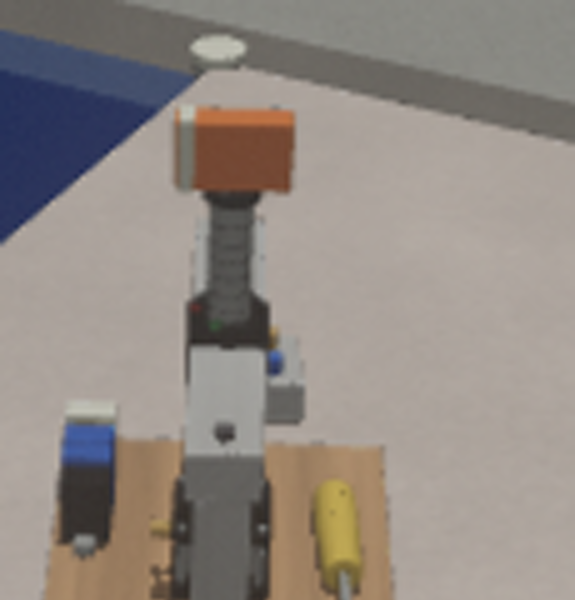

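```bash
python3 - <<'E'
from h import *
f=lambda p:np.array(p)/4.4+np.array([225,125])-0.4
c=onz('top',f([(150,225),(505,52),(640,318),(275,490)]),0.018)
print(c.round(4),c.mean(0)); 
d=c[0]+c[1]-c[2]-c[3]; print('yaw',np.arctan2(d[1],d[0]), [np.linalg.norm(c[i]-c[i-1]) for i in range(4)])
im=cv2.imread('pics/top0.png')[:,:,::-1].copy()
b=[q for q in blobs(mask(im,7,18,140,100),30)]
print(*b,sep='\n')
# post/beam screw holes z .185 : crop (264,310),(602,147)
e=onz('top',f([(264,310),(602,147)]),0.185); print('beam',e.round(4),e.mean(0)); 
d=e[1]-e[0]; print('yaw beam',np.arctan2(-d[0],d[1]),np.arctan2(d[0],-d[1]))
# grip top corners incl white band
g=onz('top',f([(430,148),(466,132),(513,232),(480,250)]),0.306); print(g.round(4),g.mean(0))
d=g[0]+g[1]-g[2]-g[3];print(np.arctan2(d[1],d[0]))
im=cv2.imread('pics/side0.png')[:,:,::-1].copy()
print(*blobs(mask(im,5,14,110,60),30),sep='\n')
print('tri',tri(ray('top',[f((472,191))]),ray('side',[np.array((234,118))/5+[220,95]])))
E
```

```text
[[ 0.6491  0.0681  0.018 ]
 [ 0.7658 -0.1703  0.018 ]
 [ 0.586  -0.2535  0.018 ]
 [ 0.4742 -0.013   0.018 ]] [ 0.61877345 -0.09217728  0.018     ]
yaw 0.43373005750992205 [np.float64(0.1927854280158221), np.float64(0.2654461725759913), np.float64(0.19806462868962343), np.float64(0.26521247511500806)]
([326, 159, 16, 22, 164], [333.1, 169.7], ((333.2535705566406, 169.85128784179688), (22.407567977905273, 7.930469512939453), 64.79887390136719))
beam [[ 0.5735  0.0022  0.185 ]
 [ 0.6646 -0.1876  0.185 ]] [ 0.61904528 -0.09268219  0.185     ]
yaw beam -2.693932527603151 0.4476601259866421
[[ 0.6385 -0.072   0.306 ]
 [ 0.6463 -0.0896  0.306 ]
 [ 0.5973 -0.1108  0.306 ]
 [ 0.5886 -0.0948  0.306 ]] [ 0.61769023 -0.09178066  0.306     ]
0.417842603967753
([259, 117, 20, 16, 310], [268.2, 124.4], ((268.5, 124.5), (15.0, 19.0), 90.0))
tri (array([ 0.6191132 , -0.09139913,  0.30448101]), np.float64(0.0031831106148018234))
```

```bash
cat >> h.py <<'E'
def rel(target):
    _,T=wpose(); return (T[:3,:3].T@(np.array(target)-T[:3,3])*1000).round(1), np.arctan2(T[1,0],T[0,0])
E
python3 - <<'E'
from h import *
print(rel([.6185,-.092,.55]),wpose()[1].round(3))
E
```

```text
(array([ 557.4, -341.6, -145.5]), np.float64(0.3227880825724695)) [[ 0.948  0.317 -0.001  0.198]
 [ 0.317 -0.948  0.001 -0.593]
 [-0.    -0.001 -1.     0.404]
 [ 0.     0.     0.     1.   ]]
```

Emit:
{"method": "move_arm", "body": {
  "steps": [
    [0,0,-60,0],
    [30,-18,-115,0],
    [80,-49,-145,0],
    [130,-80,-145,-0.06],
    [180,-110,-145,-0.12],
    [230,-141,-145,-0.12],
    [280,-171,-145,-0.12],
    [330,-202,-145,-0.12],
    [380,-233,-145,-0.12],
    [430,-263,-145,-0.12],
    [480,-294,-145,-0.12],
    [520,-319,-145,-0.12],
    [557,-342,-145,-0.12],
    [557,-342,-145,-0.12],
    [557,-342,-145,-0.12]
  ],
  "grip": 60
}}

```text
clock: 2.02
position: [0.6179, -0.0922, 0.5493]
ee_rot: [3.065, 0.689, -0.002]
force: [-0.8, -0.1, -0.5]
width: 0.655
```

```bash
python3 - <<'E'
from h import *
P,T=wpose(); np.save('P1.npy',P)
print(arm.observe()['joints'],arm.observe()['force'],rel([.6185,-.092,.55]),T[:3,2],T[:3,3])
im=arm.get_image('wrist'); cv2.imwrite('pics/w1.png',im[:,:,::-1])
E
```

```text
[ 0.25544953  0.3836231  -0.29388467  1.30972013  0.10975143  1.4648128
 -1.15821736] [-0.77388723 -0.12299529 -0.48650842] (array([ 0.6,  0.1, -0.7]), np.float64(0.4425013685577865)) [-9.42268629e-04 -5.17454269e-04 -9.99999422e-01] [ 0.61789392 -0.09219808  0.54931148]
```

View pics/w1.png

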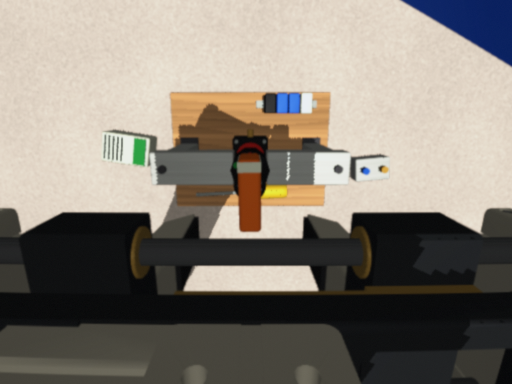

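The wrist view shows the bar upright in the picture, with the white band at about (249,167) and the orange part running down to (250,230), centred between the fingers. I now measure it precisely.

```bash
python3 - <<'E'
from h import *
P=np.load('P1.npy'); im=cv2.imread('pics/w1.png')[:,:,::-1].copy()
bs=blobs(mask(im,2,15,150,60),50); print(*bs,sep='\n')
cv2.imwrite('pics/w1c.png',cv2.resize(im[130:240,200:300,::-1],None,fx=5,fy=5,interpolation=cv2.INTER_CUBIC))
# row-wise left/right edges
m=mask(im,2,15,150,60)
for v in range(168,236,4):
    u=np.flatnonzero(m[v,225:275]); print(v,(u.min()+225,u.max()+225) if len(u) else None)
E
```

```text
([238, 153, 22, 9, 167], [248.9, 157.4], ((248.5, 157.0), (8.0, 21.0), 90.0))
([238, 173, 24, 58, 1250], [249.2, 200.5], ((249.5, 201.5), (23.0, 57.0), 0.0))
168 None
172 None
176 (np.int64(238), np.int64(260))
180 (np.int64(238), np.int64(260))
184 (np.int64(238), np.int64(260))
188 (np.int64(238), np.int64(260))
192 (np.int64(238), np.int64(260))
196 (np.int64(238), np.int64(260))
200 (np.int64(238), np.int64(260))
204 (np.int64(238), np.int64(260))
208 (np.int64(240), np.int64(259))
212 (np.int64(240), np.int64(259))
216 (np.int64(240), np.int64(259))
220 (np.int64(240), np.int64(259))
224 (np.int64(240), np.int64(259))
228 (np.int64(240), np.int64(259))
232 None
```

View pics/w1c.png

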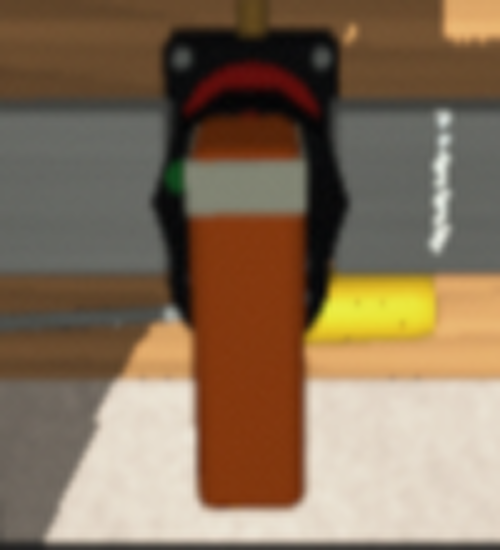

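```bash
python3 - <<'E'
from h import *
P=np.load('P1.npy')
g=lambda p:np.array(p)/5+np.array([200,130])-.4
for z in(.298,.302,.306,.310):
    q=onz('wrist',g([(246,158),(246,213),(250,507),(187,190),(307,190),(198,480),(304,480)]),z,P)
    yaw=.4425; ex=np.array([np.cos(yaw),np.sin(yaw)])
    c=np.array([.6185,-.092]); ey=np.array([-ex[1],ex[0]])
    print(z,[( ((a[:2]-c)@ex*1000).round(1),((a[:2]-c)@ey*1000).round(1)) for a in q])
E
```

```text
0.298 [(np.float64(28.1), np.float64(1.3)), (np.float64(19.2), np.float64(1.3)), (np.float64(-31.5), np.float64(0.7)), (np.float64(22.9), np.float64(10.8)), (np.float64(22.9), np.float64(-8.4)), (np.float64(-26.6), np.float64(9.5)), (np.float64(-26.6), np.float64(-8.4))]
0.302 [(np.float64(28.7), np.float64(1.3)), (np.float64(20.0), np.float64(1.3)), (np.float64(-29.8), np.float64(0.7)), (np.float64(23.7), np.float64(10.6)), (np.float64(23.7), np.float64(-8.3)), (np.float64(-25.0), np.float64(9.3)), (np.float64(-25.0), np.float64(-8.3))]
0.306 [(np.float64(29.4), np.float64(1.3)), (np.float64(20.8), np.float64(1.3)), (np.float64(-28.2), np.float64(0.7)), (np.float64(24.4), np.float64(10.4)), (np.float64(24.4), np.float64(-8.2)), (np.float64(-23.5), np.float64(9.1)), (np.float64(-23.5), np.float64(-8.1))]
0.31 [(np.float64(30.0), np.float64(1.2)), (np.float64(21.6), np.float64(1.2)), (np.float64(-26.5), np.float64(0.7)), (np.float64(25.1), np.float64(10.2)), (np.float64(25.1), np.float64(-8.0)), (np.float64(-21.9), np.float64(9.0)), (np.float64(-21.9), np.float64(-8.0))]
```

Emit:
{"method": "move_arm", "body": {
  "steps": [
    [0,-1,40,-0.01],
    [0,-1,80,-0.01],
    [0,-1,106,-0.01],
    [0,-1,106,-0.01],
    [0,-1,106,-0.01]
  ]
}}

```text
clock: 2.7
position: [0.6176, -0.0916, 0.4453]
ee_rot: [3.061, 0.703, 0.003]
force: [0.5, 0.8, -0.1]
width: 0.658
```

```bash
python3 - <<'E'
from h import *
s=arm.observe();print(s['force'],s['ft_torque'],rel([.618,-.091,.443]))
im=arm.get_image('wrist'); cv2.imwrite('pics/w2.png',im[:,:,::-1])
im=arm.get_image('side'); cv2.imwrite('pics/s2.png',cv2.resize(im[70:220,190:360,::-1],None,fx=4,fy=4))
E
```

```text
[ 0.50557218  0.79705154 -0.08368551] [-0.03329025  0.03955908  0.02596272] (array([ 0.6, -0.4,  2.3]), np.float64(0.45142610265738353))
```

View pics/w2.png

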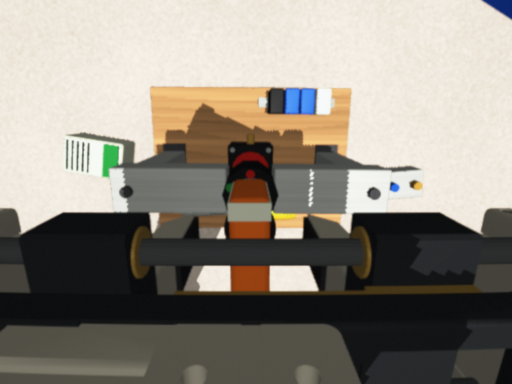

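View pics/s2.png

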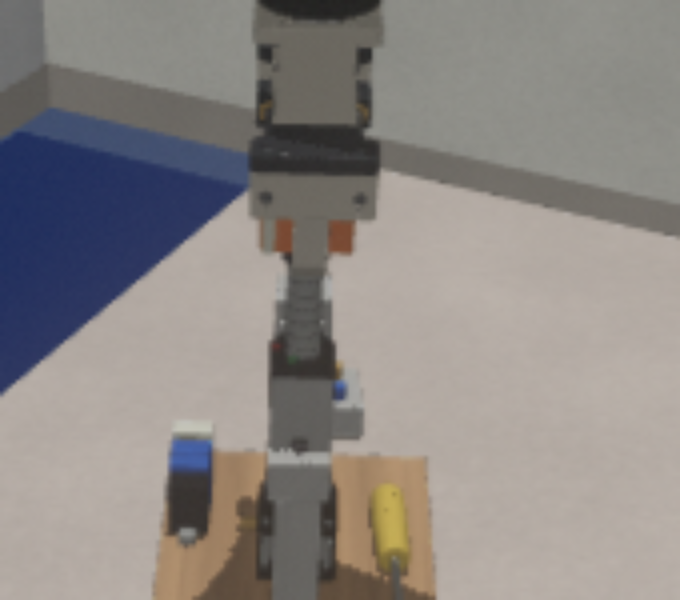

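The wrist view shows the bar midway between the fingers, with the red dot at (250,172) in line with it. The side view shows a finger in front of the grip. Now I close the gripper.

Emit:
{"method": "move_arm", "body": {
  "steps": [
    [0,0,0,0],
    [0,0,0,0],
    [0,0,0,0],
    [0,0,0,0],
    [0,0,0,0],
    [0,0,0,0]
  ],
  "grip": 8,
  "grip_force": 60
}}

```text
clock: 3.55
position: [0.6177, -0.0912, 0.4437]
ee_rot: [3.061, 0.704, 0.0]
force: [1.4, -2.0, 0.1]
width: 0.192
```

```bash
python3 - <<'E'
from h import *
s=arm.observe();print(s['clock'],s['width']*91.8,s['force'],s['ft_torque'],rel([.618,-.091,.443]))
E
```

```text
3.55 17.62053345261017 [ 1.39128673 -2.00709265  0.1346137 ] [-0.24339108 -0.23001814  0.02415815] (array([ 0.3, -0. ,  0.7]), np.float64(0.4523204061563947))
```

Emit:
{"method": "move_arm", "body": {
  "steps": [
    [0,0,0,-0.1],
    [0,0,0,-0.2],
    [0,0,0,-0.3],
    [0,0,0,-0.4],
    [0,0,0,-0.4]
  ]
}}

```text
clock: 4.18
position: [0.6181, -0.0918, 0.4437]
ee_rot: [2.859, 1.299, 0.002]
force: [3.8, -3.4, -1.9]
width: 0.191
```

```bash
python3 - <<'E'
from h import *
s=arm.observe();print(s['clock'],s['width']*91.8,s['force'],s['ft_torque'],rel([.618,-.091,.443]))
E
```

```text
4.175 17.513367692453063 [ 3.7536706  -3.42820257 -1.9419634 ] [-0.36055517 -0.91220273  0.04925398] (array([ 0.5, -0.6,  0.7]), np.float64(0.8530134686697407))
```

Emit:
{"method": "move_arm", "body": {
  "steps": [
    [0,0,0,-0.1],
    [0,0,0,-0.2],
    [0,0,0,-0.3],
    [0,0,0,-0.4],
    [0,0,0,-0.5],
    [0,0,0,-0.6],
    [0,0,0,-0.66],
    [0,0,0,-0.66],
    [0,0,0,-0.66]
  ]
}}

```text
clock: 5.3
position: [0.6191, -0.0923, 0.444]
ee_rot: [2.284, 2.151, 0.004]
force: [11.7, -5.6, -3.5]
width: 0.196
```

```bash
python3 - <<'E'
from h import *
s=arm.observe();print(s['clock'],s['width']*91.8,s['force'],s['ft_torque'],rel([.618,-.091,.443]))
im=arm.get_image('wrist'); cv2.imwrite('pics/w3.png',im[:,:,::-1])
E
```

```text
5.3 17.960227681785273 [11.74134991 -5.58832099 -3.46427647] [-0.44840562 -1.92958299 -0.02690687] (array([ 1.3, -1.1,  0.9]), np.float64(1.510747305649156))
```

View pics/w3.png

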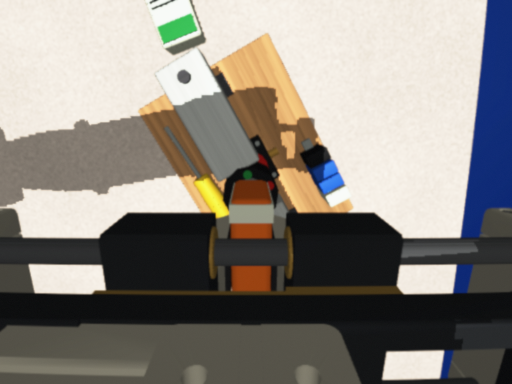

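Grip is at the green dot (248,174), so it is unlocked. There is about 13 N of side load, which I relieve before sliding down.

Emit:
{"method": "move_arm", "body": {
  "steps": [
    [-0.8,1.5,0,0],
    [-0.8,1.5,0,0],
    [-0.8,1.5,3,0],
    [-0.8,1.5,6,0],
    [-0.8,1.5,9,0],
    [-0.8,1.5,12,0],
    [-0.8,1.5,14,0],
    [-0.8,1.5,14,0],
    [-0.8,1.5,14,0]
  ]
}}

```text
clock: 6.48
position: [0.6196, -0.0924, 0.4298]
ee_rot: [2.285, 2.154, 0.001]
force: [5.1, -2.7, -1.4]
width: 0.194
```

```bash
cat > st.py <<'E'
from h import *
s=arm.observe();_,T=wpose();print(s['clock'],(s['width']*91.8).round(2),'F',s['force'].round(2),s['ft_torque'].round(2),'pos',(s['position']*1000).round(2),'yaw',np.arctan2(T[1,0],T[0,0]).round(3))
E
python3 st.py
```

```text
Traceback (most recent call last):
  File "st.py", line 2, in <module>
    s=arm.observe();_,T=wpose();print(s['clock'],(s['width']*91.8).round(2),'F',s['force'].round(2),s['ft_torque'].round(2),'pos',(s['position']*1000).round(2),'yaw',np.arctan2(T[1,0],T[0,0]).round(3))
                                                 ^^^^^^^^^^^^^^^^^^^^^^^
AttributeError: 'float' object has no attribute 'round'
```

Emit:
{"method": "move_arm", "body": {
  "steps": [
    [-0.3,0.6,1,0],
    [-0.3,0.6,2,0],
    [-0.3,0.6,3,0],
    [-0.3,0.6,4,0],
    [-0.3,0.6,4,0],
    [-0.3,0.6,4,0]
  ]
}}

```text
clock: 7.22
position: [0.6198, -0.0924, 0.4257]
ee_rot: [2.285, 2.155, 0.0]
force: [4.1, -4.1, -1.7]
width: 0.192
```

```bash
sed -i "s/(s\['width'\]\*91.8).round(2)/round(s['width']*91.8,2)/" st.py; python3 st.py
```

```text
7.225 17.65 F [ 4.12 -4.15 -1.67] [-0.32 -0.93 -0.09] pos [619.76 -92.42 425.66] yaw 1.512
```

Emit:
{"method": "move_arm", "body": {
  "steps": [
    [0,0,1,0],
    [0,0,2,0],
    [0,0,3,0],
    [0,0,4,0],
    [0,0,4,0],
    [0,0,4,0]
  ]
}}

```text
clock: 7.98
position: [0.6198, -0.0924, 0.4216]
ee_rot: [2.285, 2.155, 0.0]
force: [4.2, -4.2, -1.4]
width: 0.191
```

Emit:
{"method": "move_arm", "body": {
  "steps": [
    [0,0,1,0],
    [0,0,2,0],
    [0,0,3,0],
    [0,0,3,0],
    [0,0,3,0]
  ]
}}

```text
clock: 8.6
position: [0.6198, -0.0924, 0.4187]
ee_rot: [2.285, 2.155, 0.0]
force: [3.4, -4.0, -1.7]
width: 0.193
```

Emit:
{"method": "move_arm", "body": {
  "steps": [
    [0,0,1,0],
    [0,0,2,0],
    [0,0,3,0],
    [0,0,3,0],
    [0,0,3,0]
  ]
}}

```text
clock: 9.22
position: [0.6198, -0.0924, 0.4157]
ee_rot: [2.285, 2.155, 0.0]
force: [4.1, -3.2, -0.8]
width: 0.194
```

Emit:
{"method": "move_arm", "body": {
  "steps": [
    [0,0,1,0],
    [0,0,2,0],
    [0,0,3,0],
    [0,0,3,0],
    [0,0,3,0]
  ]
}}

```text
clock: 9.85
position: [0.6198, -0.0924, 0.4127]
ee_rot: [2.285, 2.155, 0.0]
force: [3.5, -4.1, -1.3]
width: 0.188
```

Emit:
{"method": "move_arm", "body": {
  "steps": [
    [0,0,1,0],
    [0,0,2,0],
    [0,0,3,0],
    [0,0,3,0],
    [0,0,3,0]
  ]
}}

```text
clock: 10.48
position: [0.6198, -0.0924, 0.4097]
ee_rot: [2.285, 2.155, 0.0]
force: [3.6, -3.8, -1.2]
width: 0.191
```

Emit:
{"method": "move_arm", "body": {
  "steps": [
    [0,0,1,0],
    [0,0,2,0],
    [0,0,3,0],
    [0,0,3,0],
    [0,0,3,0]
  ]
}}

```text
clock: 11.1
position: [0.6198, -0.0924, 0.4067]
ee_rot: [2.285, 2.155, 0.0]
force: [3.7, -4.2, -1.7]
width: 0.189
```

```bash
python3 - <<'E'
from h import *
im=arm.get_image('side'); cv2.imwrite('pics/s4.png',cv2.resize(im[70:220,190:360,::-1],None,fx=4,fy=4))
E
```

```text
(no output)
```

View pics/s4.png

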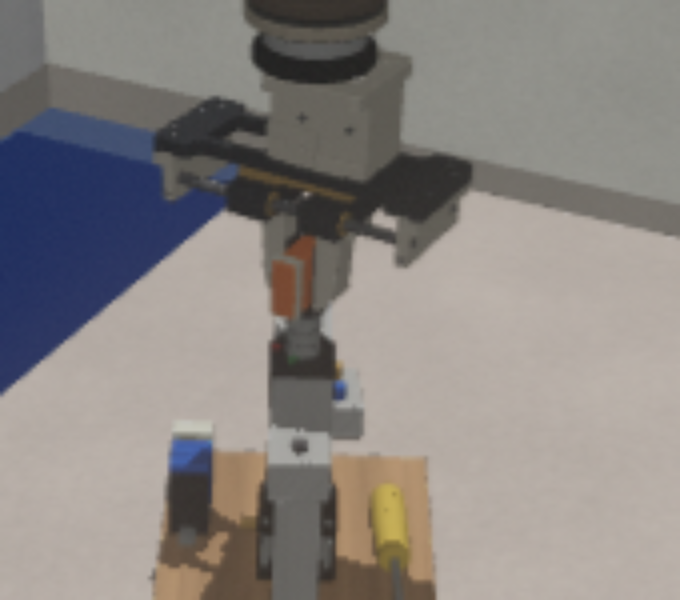

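Emit:
{"method": "move_arm", "body": {
  "steps": [
    [0,0,1,0],
    [0,0,2,0],
    [0,0,3,0],
    [0,0,3,0],
    [0,0,3,0]
  ]
}}

```text
clock: 11.78
position: [0.6198, -0.0924, 0.4037]
ee_rot: [2.285, 2.155, 0.0]
force: [4.1, -3.8, -1.0]
width: 0.197
```

The side view shows the grip (about (290,285) in the crop) twisted, low above the collar and held in the fingers, so the probe is sliding. I carry on.

Emit:
{"method": "move_arm", "body": {
  "steps": [
    [0,0,1,0],
    [0,0,2,0],
    [0,0,3,0],
    [0,0,3,0],
    [0,0,3,0]
  ]
}}

```text
clock: 12.4
position: [0.6198, -0.0924, 0.4007]
ee_rot: [2.285, 2.155, 0.0]
force: [3.6, -4.0, -1.1]
width: 0.191
```

Emit:
{"method": "move_arm", "body": {
  "steps": [
    [0,0,1,0],
    [0,0,2,0],
    [0,0,3,0],
    [0,0,3,0],
    [0,0,3,0]
  ]
}}

```text
clock: 13.02
position: [0.6198, -0.0924, 0.3977]
ee_rot: [2.285, 2.155, 0.0]
force: [3.9, -4.3, -1.3]
width: 0.191
```

Emit:
{"method": "move_arm", "body": {
  "steps": [
    [0,0,1,0],
    [0,0,2,0],
    [0,0,3,0],
    [0,0,3,0],
    [0,0,3,0]
  ]
}}

```text
clock: 13.65
position: [0.6198, -0.0924, 0.3947]
ee_rot: [2.285, 2.155, 0.0]
force: [3.5, -4.1, -0.6]
width: 0.199
```

Emit:
{"method": "move_arm", "body": {
  "steps": [
    [0,0,1,0],
    [0,0,2,0],
    [0,0,3,0],
    [0,0,3,0],
    [0,0,3,0]
  ]
}}

```text
clock: 14.28
position: [0.6198, -0.0924, 0.392]
ee_rot: [2.285, 2.155, 0.0]
force: [2.8, -4.7, 2.3]
width: 0.191
```

Emit:
{"method": "move_arm", "body": {
  "steps": [
    [0,0,0.7,0],
    [0,0,1.3,0],
    [0,0,2,0],
    [0,0,2,0],
    [0,0,2,0],
    [0,0,2,0]
  ]
}}

```text
clock: 15.02
position: [0.6197, -0.0924, 0.3904]
ee_rot: [2.285, 2.155, 0.0]
force: [1.5, -4.4, 6.9]
width: 0.191
```

```bash
python3 st.py
```

```text
15.025 17.54 F [ 1.54 -4.37  6.85] [-0.39 -0.29 -0.03] pos [619.72 -92.36 390.4 ] yaw 1.512
```

Emit:
{"method": "move_arm", "body": {
  "steps": [
    [0,0,0.4,0],
    [0,0,0.4,0],
    [0,0,0.4,0]
  ]
}}

```text
clock: 15.4
position: [0.6197, -0.0924, 0.3902]
ee_rot: [2.285, 2.155, 0.0]
force: [0.6, -3.9, 6.3]
width: 0.196
```

Emit:
{"method": "move_arm", "body": {
  "steps": [
    [0,0,0,0],
    [0,0,0,0]
  ]
}}

```text
clock: 15.65
position: [0.6197, -0.0923, 0.3901]
ee_rot: [2.285, 2.155, 0.0]
force: [1.4, -4.2, 7.7]
width: 0.194
```

Emit:
{"method": "move_arm", "body": {
  "steps": [
    [0,0,0,0]
  ]
}}

```text
clock: 15.78
position: [0.6197, -0.0924, 0.3902]
ee_rot: [2.285, 2.155, 0.0]
force: [1.3, -5.7, 6.9]
width: 0.193
```

Emit:
{"method": "move_arm", "body": {
  "steps": [
    [0.1,-0.2,0.3,0.1],
    [0.2,-0.4,0.3,0.2],
    [0.3,-0.6,0.3,0.3],
    [0.4,-0.8,0.3,0.4],
    [0.4,-0.8,0.3,0.4]
  ]
}}

```text
clock: 16.4
position: [0.6188, -0.0921, 0.3899]
ee_rot: [2.668, 1.655, 0.0]
force: [0.2, -5.8, 7.2]
width: 0.194
```

```bash
python3 st.py
```

```text
16.4 17.86 F [ 0.19 -5.76  7.21] [-0.5  -0.1  -0.05] pos [618.84 -92.05 389.9 ] yaw 1.111
```

Emit:
{"method": "move_arm", "body": {
  "steps": [
    [0,-0.2,0,0.1],
    [0,-0.4,0,0.2],
    [0,-0.6,0,0.3],
    [0.1,-0.8,0,0.4],
    [0.1,-1.0,0,0.5],
    [0.1,-1.2,0,0.6],
    [0.1,-1.3,0,0.66],
    [0.1,-1.3,0,0.69],
    [0.1,-1.3,0,0.69],
    [0.1,-1.3,0,0.69]
  ]
}}

```text
clock: 17.65
position: [0.6177, -0.091, 0.3899]
ee_rot: [3.07, 0.661, 0.001]
force: [0.0, -5.3, 7.2]
width: 0.192
```

```bash
python3 st.py; python3 - <<'E'
from h import *
im=arm.get_image('wrist'); cv2.imwrite('pics/w5.png',im[:,:,::-1])
E
```

```text
17.65 17.62 F [ 0.05 -5.26  7.19] [-0.77  0.04  1.09] pos [617.66 -91.01 389.88] yaw 0.424
```

View pics/w5.png

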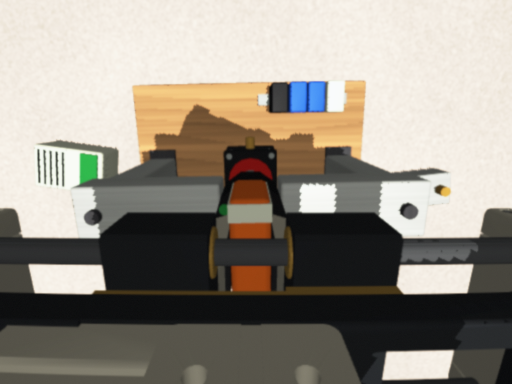

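The bar is back at the red dot, and the 1.1 N m moment shows it is hard against the stop. I relax slightly, release and retreat.

Emit:
{"method": "move_arm", "body": {
  "steps": [
    [0,0,0,-0.01],
    [0,0,0,-0.02],
    [0,0,0,-0.02],
    [0,0,0,-0.02]
  ]
}}

```text
clock: 18.2
position: [0.6176, -0.0911, 0.3899]
ee_rot: [3.064, 0.69, 0.001]
force: [-0.2, -3.4, 6.5]
width: 0.193
```

```bash
python3 st.py
```

```text
18.2 17.69 F [-0.22 -3.4   6.5 ] [-0.65  0.07  0.11] pos [617.64 -91.13 389.86] yaw 0.443
```

Emit:
{"method": "move_arm", "body": {
  "steps": [
    [0,0,0,0],
    [0,0,0,0],
    [0,0,0,0],
    [0,0,0,0],
    [0,0,0,0]
  ],
  "grip": 55
}}

```text
clock: 18.82
position: [0.6177, -0.0909, 0.3889]
ee_rot: [-3.065, -0.69, 0.0]
force: [-0.5, 0.4, 0.6]
width: 0.595
```

```bash
python3 st.py
```

```text
18.825 54.6 F [-0.54  0.37  0.6 ] [ 0.01 -0.03 -0.03] pos [617.72 -90.9  388.91] yaw 0.443
```

Emit:
{"method": "move_arm", "body": {
  "steps": [
    [0,0,-15,0],
    [0,0,-40,0],
    [0,0,-80,0],
    [0,0,-120,0],
    [0,0,-150,0],
    [0,0,-150,0],
    [0,0,-150,0]
  ]
}}

```text
clock: 19.7
position: [0.6175, -0.0909, 0.5391]
ee_rot: [3.065, 0.69, -0.0]
force: [-0.5, -0.5, -0.4]
width: 0.595
```

```bash
python3 st.py; python3 - <<'E'
from h import *
P,T=wpose(); np.save('P6.npy',P)
im=arm.get_image('wrist'); cv2.imwrite('pics/w6.png',im[:,:,::-1])
s=arm.get_image('side'); cv2.imwrite('pics/s6.png',cv2.resize(s[70:290,190:360,::-1],None,fx=2.7,fy=2.7))
m=mask(im,2,15,150,60); print(*blobs(m,50),sep='\n')
E
```

```text
19.7 54.64 F [-0.46 -0.53 -0.44] [-0.01 -0.06 -0.03] pos [617.52 -90.93 539.08] yaw 0.443
([241, 147, 21, 8, 140], [250.7, 150.7], ((251.0, 150.5), (7.0, 20.0), 90.0))
([241, 164, 20, 50, 915], [250.8, 188.2], ((250.49996948242188, 188.49998474121094), (48.99999237060547, 18.999996185302734), 90.0))
```

View pics/w6.png

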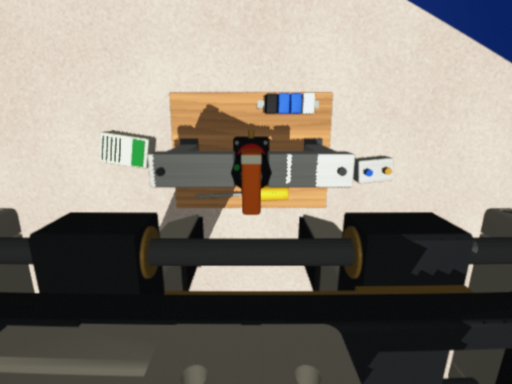

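View pics/s6.png

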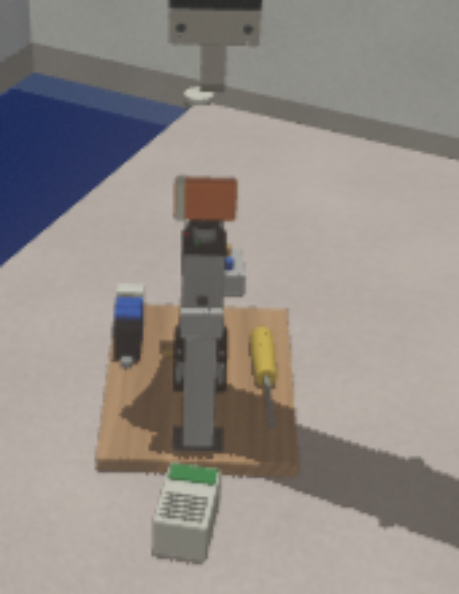

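The grip stayed low, with the bar in line with the rig's +x (band at (251,158), bar axis vertical in the wrist picture). The module, manifold and screwdriver are where they were, and the gripper is clear. I hand in.

```bash
python3 -c "
from cell import arm
print(arm.sign_off())"
```

```text
the job is handed in; nothing more can be done
None
```

I finished the job and handed it in at about 20 s on the robot's clock. No verdict was reported.

**What I did:**
- **Unlock:** I pinched the grip and twisted it about 1.06 rad counter-clockwise, until the bar pointed at the green dot.
- **Slide down:** I lowered the probe about 54 mm in small steps. Contact showed at a TCP height of about 0.394 m, and I pressed on to 0.390 m.
- **Lock:** Keeping it pressed, I twisted clockwise until the grip met its stop (about 1.1 N m). I then eased off, let go and moved 150 mm up.

**Last checks:**
- **Foot force:** The wrist read about 7 N upward. Against the reading while sliding freely (-1.2 N), that is about 8.4 N on the foot. The spring's compression suggests 7.5 to 10 N. I could not measure the force after letting go.
- **Lock and retreat:** The bar points along the rig's +x at the red dot, and the probe stayed low. The wrist force is near zero, so the gripper is clear.
- **Loose things:** The screwdriver, manifold and module look unmoved in the side and wrist pictures. I did not measure their positions again.
- **Off-plan reading:** There was about 13 N of side load at the end of the unlocking twist. I mostly relieved it before sliding down by shifting the tool about 2 mm.

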